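# Tip the fittings into the bin and stack the tray

## Robot

A 6-joint arm with a two-finger parallel gripper is mounted at the origin on the work surface. World frame = base frame: x ahead of the robot, y to its left, z up, the work surface at z = 0. Lengths are in m, angles in rad, forces in N, time in s.
With the tool pointing down it reaches from about 0.375 to 0.9 m from the base axis. Payload 3.1 kg.
Tool frame: the origin (TCP) lies on the centre line of the jaws, within the pads' length; the fingertips stand 19 mm ahead of it and the grasp point (between the pads) is the TCP; z points along the fingers, y is the line along which they close (so a half turn about z gives the same grasp; the last joint's range is limited). The gripper opens to 85 mm and grips with 20 to 120 N. Pads are 22 mm wide; open, the fingers measure 114 mm over their backs; the gripper's body (76 mm by 85 mm) begins 54 mm behind the grasp point. The pads swing forward as they close: fully open they stand 13 mm farther back than shut.
Start: joints at [-1.375, 0.527, 1.433, -0, 1.181, -0.178], TCP at [0.229, -0.582, 0.25] pointing down, gripper open.
Joint ranges: [-3.08, 3.08], [-0.75, 2.2], [0.22, 2.44], [-1.43, 4.57], [0, 2.65], [-2.85, 2.85]. Speed limits (rad/s): [2.79, 2.79, 3.14, 3.14, 3.14, 3.14].

## Interface

Orientations are given as a unit quaternion [x, y, z, w].
In Python, from station import manip, cams, sign_off gives the robot as it stands.
- The arm moves only by the tool carry_out, never from a script. Its argument "targets" is a list that holds one entry, the list of rows, each a list of 7 numbers: the shift along the tool's x, y, z in cm, then the turn, a rotation vector about the tool's x, y, z in degrees, then the finger opening in cm, from 0 to 8.54. A call has 1 to 12 rows; each row is the pose to reach, as a shift and turn from the pose commanded when the call began, along the tool's axes at that moment; what a row does not reach only later rows make up. A row lasts 1/12 s, in which the tool goes at most 41.7 mm and 7.16 degrees, less where a joint would pass 70% of its speed; a pose out of reach is approached as far as the arm can. A call with a gripper value outside its range is refused whole. The fingers move at their own pace and stop on an object; "force" is the grip in N (left out, the last holds). Time passes only in rows, so rows that repeat a pose let the fingers close. It gives the time, the measured TCP pose, the force, the opening and the grip force at its end, in the units of the state.
- manip.sense(): the state, without advancing time (a new reading comes with each control period).
- cams.snapshot(name): name is "side" or "top"; returns the picture (400x640x3 uint8, red, green, blue); there is no depth.
- cams.camera_info(name): a dict with "K" (3x3 intrinsics, pixels), "k1" (the pictures are not rectified: a ray, as slopes to the right and down, at radius r is drawn at 1 + k1 r^2 times it, then the intrinsics apply), "T" (4x4, takes a point from camera to world coordinates). Camera axes: x right, y down, z forward; pixel columns grow to the right and rows downward; lengths in m; the calibration is good to about 2 mm. A picture is of the moment at which its call begins. camera_info takes no time and is no camera call.
- sign_off(): hands the job in; it is judged then, once.
The state is a dict: "t": time; "q": joint angles; "qd": joint speeds; "tau": joint torques, N m; "tcp_pos": TCP position; "tool_rot": TCP orientation; "force": force on the tool from outside, world axes, zero at the start; "ft_torque": the same for the moment, N m; "finger_gap": opening from 0.0 (shut) to 1.0 (fully open); "gripper_force": force on a finger pad.
Only numpy, scipy, OpenCV 4.12 (cv2) and the standard library are available. Lean on these libraries where they do the work, as an engineer would, in place of code of your own. Each camera call takes 0.05 s, during which the arm holds its last target. There are 200 camera calls.

## Task

Clear up the pipe fittings: lift the loaded tray, carry it with the fittings aboard to the grey bin and tip all three fittings off its open front into the bin, without handling the fittings themselves. Then stack the emptied tray the right way up and squarely on top of the other, empty tray, and put the lid on the bin so that it is fully seated. Leave the other things on the bench as they are.

Things in the scene. Friction and masses are not known exactly. Their poses are not given: they have to be found in the camera images.
- tray: the loaded aluminium tray, 200 mm (x) x 140 mm (y) x 40 mm high, 0.28 kg; origin at the centre of its underside, z up. Floor 4 mm thick; side walls 4 mm; back wall at its -x end 10 mm; its +x end is open and faces roughly towards the robot. All walls 40 mm high. The fittings slide off when it is sloped: they start to move at 20 to 28 degrees, 40 to 50 degrees empties it
- tray_grip (a point): middle of the top edge of the loaded tray's back wall (95 mm behind the tray's centre, 40 mm above its underside); the 10 mm wall can be pinched from above here, one finger inside the tray, where about 40 mm is clear of fittings at the start
- tray_front (a point): middle of the loaded tray's open front edge, at its underside (100 mm ahead of its centre)
- base_tray: the other tray, identical (200 x 140 x 40 mm, same axes and origin) but empty, loose on the bench, open end roughly towards the robot. The emptied tray is stacked on it: it then rests on its walls, 40 mm higher, edges in line; either end forward will do
- coupling_a: brass pipe coupling, 60 mm long (x), with two square collars 26 x 26 mm; 0.1 kg; origin at the centre of its underside; lies in the loaded tray
- coupling_b: brass pipe coupling, 60 mm long (x), with two square collars 26 x 26 mm; 0.1 kg; origin at the centre of its underside; lies in the loaded tray, beside the first
- tee: brass pipe tee, 60 mm long (x), 26 mm high, its branch reaching 27 mm to +y; 0.12 kg; origin at the centre of the underside of its straight run; lies crosswise near the open front of the loaded tray
- bin: grey plastic open-topped bin, 170 mm (x) x 190 mm (y) x 90 mm high, walls 5 mm, 0.9 kg, loose on the bench; origin at the centre of its underside, z up
- lid: grey plastic lid of the bin, right way up on the bench beyond the bin, 0.3 kg: plate 176 mm (x) x 196 mm (y), 10 to 16 mm above the origin; under it a locating rib 150 x 170 mm, 10 mm deep, which goes inside the bin's walls with 5 mm play. Origin at the centre of the rib's lower edge. Seated, it is 80 mm above the bin's origin, x along the bin's x (either way round)
- lid_handle (a point): centre of the top of the lid's bar handle, which is 14 mm thick (lid's x), 80 mm long (lid's y) and stands 32 mm above the plate (from 16 to 48 mm above the lid's origin)
- meter: bystander: black handheld multimeter lying flat, 150 x 75 x 34 mm; origin at the centre of its underside, x along its length
- mug: bystander: white ceramic mug, 80 mm across, 90 mm high, handle towards its +y; origin at the centre of its underside
- valve: bystander: brass ball valve with a steel lever, 120 x 30 mm, 53 mm high; origin at the centre of its underside
- driver: bystander: screwdriver with a black handle, 200 mm long, lying along its x; origin under its middle
- tape: bystander: roll of black tape lying flat, 80 mm across, 24 mm high; origin at the centre of its underside
- spanner: bystander: steel spanner, 170 mm long, lying along its x; origin under its middle
Mind the look-alikes: they are no part of the job. What is shaped like the coupling_b but green or red is not meant.

How it is judged:
On the way, in this order (a step that is already met when the one before it is completed fails the run):
1. the loaded tray is lifted off the bench, near level, with the fittings aboard (height (world z) of tray above 0.03 m and angle between tray's own z axis and vertical below 0.26 rad and z of coupling_a in the frame of tray between 0 and 0.03 m and z of coupling_b in the frame of tray between 0 and 0.03 m and z of tee in the frame of tray between 0 and 0.03 m and x of each of coupling_a, coupling_b, tee in the frame of tray below 0.1 m), for 0.1 s.
2. all three fittings lie in the bin (x of coupling_a in the frame of bin between -0.085 and 0.085 m and y of coupling_a in the frame of bin between -0.095 and 0.095 m and z of coupling_a in the frame of bin between 0 and 0.078 m and x of coupling_b in the frame of bin between -0.085 and 0.085 m and y of coupling_b in the frame of bin between -0.095 and 0.095 m and z of coupling_b in the frame of bin between 0 and 0.078 m and x of tee in the frame of bin between -0.085 and 0.085 m and y of tee in the frame of bin between -0.095 and 0.095 m and z of tee in the frame of bin between 0 and 0.078 m), for 0.2 s.
3. the emptied tray stands squarely on the other tray (x of tray in the frame of base_tray between -0.015 and 0.015 m and y of tray in the frame of base_tray between -0.015 and 0.015 m and z of tray in the frame of base_tray between 0.036 and 0.045 m and angle between the x axis of tray and the x axis of base_tray, either way round below 0.12 rad and angle between each of tray, base_tray's own z axis and vertical below 0.06 rad and height (world z) of base_tray below 0.01 m), for 0.2 s.
At the end, for the whole second after the job is handed in: All three fittings are in the upright bin; the lid is seated on the bin (rib inside the walls, level, its height within about 5 mm); the emptied tray rests right way up on the other tray, which is flat on the bench, within 15 mm each way and 7 degrees; all at rest (all of step 2 and all of step 3 and x of lid in the frame of bin between -0.012 and 0.012 m and y of lid in the frame of bin between -0.012 and 0.012 m and z of lid in the frame of bin between 0.076 and 0.086 m and angle between the x axis of lid and the x axis of bin, either way round below 0.12 rad and angle between lid's own z axis and vertical below 0.05 rad and angle between bin's own z axis and vertical below 0.06 rad and height (world z) of bin below 0.01 m and linear speed of each of coupling_a, coupling_b, tee, tray, base_tray, lid, bin below 0.02 m/s); the robot touches nothing.
It fails at once if one of the bystanders is disturbed (moved over 30 mm) (distance of any of meter, mug, valve, driver, tape, spanner from where it was at the start of the episode above 0.03 m).
It fails at once if a fitting is handled with the fingers (over 6 N) (contact force between the fingers and coupling_a above 6 N or contact force between the fingers and coupling_b above 6 N or contact force between the fingers and tee above 6 N).
It also fails if it takes over 58 s, if anything falls off the work surface, if the arm or the gripper's body presses on something with over 40 N, if the wrist force passes 120 N, or if a joint passes its speed limit or range.

## Working session

There is one attempt and no reset: what is moved stays moved. The work goes in short steps, Python scripts to look and compute and a tool call to move; the robot and the scene stay as the last step left them, time stands still between calls to the robot, and variables do not carry over. Pictures are saved under pics/ and viewed, at most 10 in all, crops included, and the job is handed in when it is done.

Besides the shell and the picture viewer there is one more tool, called by a JSON object that holds its "fn" and its "kwargs". carry_out: Moves the arm, as the interface text tells. Its arguments: {"type":"object","properties":{"targets":{"type":"array"},"force":{"type":"number"}},"required":["targets"]}

```bash
mkdir -p pics; python3 - <<'E'
from station import manip,cams
import cv2
s=manip.sense();print({k:s[k] for k in('t','tcp_pos','tool_rot','force','finger_gap')})
for n in('top','side'):
    im=cams.snapshot(n);cv2.imwrite(f'pics/{n}0.png',im[:,:,::-1]);i=cams.camera_info(n);print(n,i)
E
```

```text
{'t': 0.0, 'tcp_pos': array([ 0.22868432, -0.58093061,  0.2493112 ]), 'tool_rot': array([ 9.82494052e-01,  1.86290671e-01, -1.18052318e-05, -1.10581652e-03]), 'force': array([ 0.43953228, -0.29591377,  0.16563333]), 'finger_gap': 0.9983546042407366}
top {'K': array([[450.94266182,   0.        , 321.89831326],
       [  0.        , 450.94266182, 197.79419164],
       [  0.        ,   0.        ,   1.        ]]), 'k1': -0.07406022765253503, 'T': array([[-2.98626003e-02, -9.77330024e-01,  2.09604985e-01,
         1.78210818e-01],
       [-9.99536134e-01,  3.04523454e-02, -4.13905256e-04,
         9.67853009e-03],
       [-5.97844137e-03, -2.09520117e-01, -9.77786060e-01,
         1.61822451e+00],
       [ 0.00000000e+00,  0.00000000e+00,  0.00000000e+00,
         1.00000000e+00]])}
side {'K': array([[384.42290288,   0.        , 317.43293717],
       [  0.        , 384.42290288, 205.90138229],
       [  0.        ,   0.        ,   1.        ]]), 'k1': -0.04597117458458513, 'T': array([[ 0.98812202, -0.11152248,  0.10572424,  0.37881242],
       [-0.15357858, -0.69276726,  0.70461844, -0.85405151],
       [-0.00533851, -0.71248597, -0.70166605,  0.88579165],
       [ 0.        ,  0.        ,  0.        ,  1.        ]])}
```

View pics/top0.png

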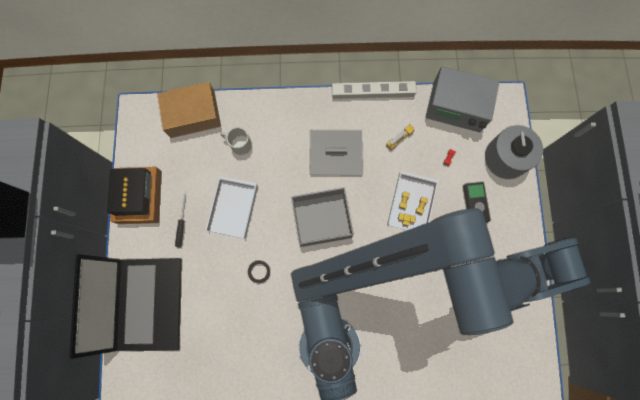

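View pics/side0.png

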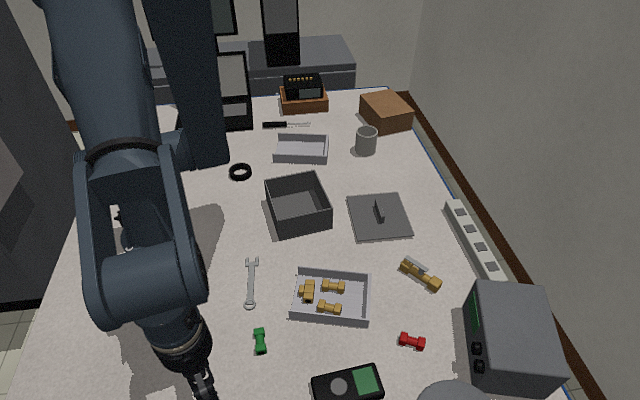

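The top view shows the loaded tray at about (412,201), the base tray at (233,208), the bin at (323,217) and the lid at (336,152). The side view shows the same items at (330,296), (301,149), (298,204) and (380,215).

```bash
cat > h.py <<'E'
import numpy as np,cv2
from scipy.spatial.transform import Rotation as R
from station import manip,cams
def ray(n,uv):
    i=cams.camera_info(n);K,k,T=i['K'],i['k1'],i['T']
    p=cv2.undistortPoints(np.float64(uv).reshape(-1,1,2),K,np.array([k,0,0,0.]))[:,0]
    d=np.c_[p,np.ones(len(p))]@T[:3,:3].T
    return T[:3,3],d
def plane(n,uv,z):
    o,d=ray(n,uv);return (o+d*((z-o[2])/d[:,2])[:,None])[:,:2]
def pix(n,X):
    i=cams.camera_info(n);K,k,T=i['K'],i['k1'],i['T'];W=np.linalg.inv(T)
    return cv2.projectPoints(np.float64(X).reshape(-1,1,3),cv2.Rodrigues(W[:3,:3])[0],W[:3,3],K,np.array([k,0,0,0.]))[0][:,0]
E
python3 - <<'E'
import cv2
im=cv2.imread('pics/top0.png');s=cv2.imread('pics/side0.png')
c=cv2.resize(im[110:260,195:455],None,fx=3,fy=3,interpolation=cv2.INTER_CUBIC);cv2.imwrite('pics/c1.png',c)
c=cv2.resize(s[120:340,230:450],None,fx=2.7,fy=2.7,interpolation=cv2.INTER_CUBIC);cv2.imwrite('pics/c2.png',c)
E
```

```text
(no output)
```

View pics/c1.png

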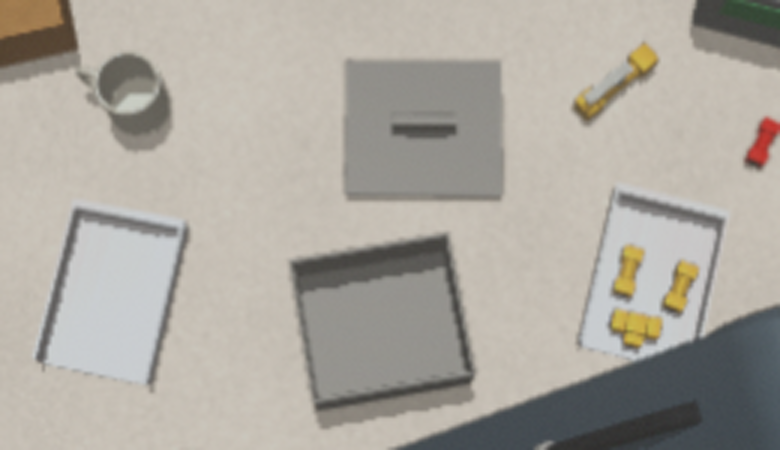

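View pics/c2.png

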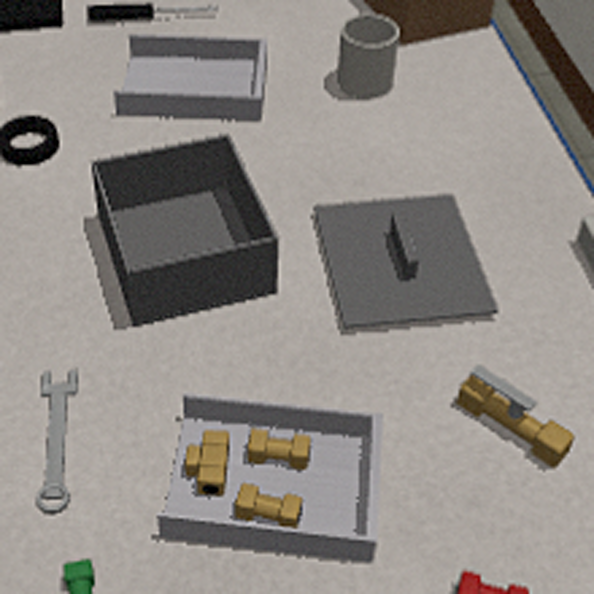

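Crop 1 (top) and crop 2 (side) show all four objects' rim corners clearly, apart from the loaded tray's front right corner, which the arm hides in the top view. I'll fit the known rectangles to those corner pixels.

```bash
python3 - <<'E'
from h import *
from scipy.optimize import least_squares
o={'tray':(.2,.14,.04,[(616,188),(726,216),None,(580,346)],[(382,413),(375,541),(162,515),(184,398)]),
'base':(.2,.14,.04,[(76,206),(187,220),(152,384),(40,360)],[(268,39),(264,97),(117,92),(130,37)]),
'bin':(.17,.19,.09,[(290,262),(448,236),(473,377),(317,407)],[(229,136),(277,238),(128,272),(93,163)]),
'lid':(.176,.196,.016,[(346,59),(502,61),(503,195),(346,196)],[(454,195),(497,309),(341,327),(314,206)])}
# corner order in world: back-left(+x+y), back-right(+x,-y), front-right, front-left
for n,(a,b,z,T,S) in o.items():
    L=np.array([(a,b),(a,-b),(-a,-b),(-a,b)])/2
    P={}
    for cam,C,sc,off in(('top',T,3,(195,110)),('side',S,2.7,(230,120))):
        k=[i for i in range(4) if C[i]]
        uv=(np.array([C[i] for i in k])+.5)/sc-.5+off
        W=plane(cam,uv,z);P[cam]=(L[k],W)
    def f(p,cs):
        c,s=np.cos(p[2]),np.sin(p[2]);M=np.array([[c,-s],[s,c]])
        return np.concatenate([(l@M.T+p[:2]-w).ravel() for l,w in(P[q] for q in cs)])
    for cs in(['top'],['side'],['top','side']):
        r=least_squares(f,[*P[cs[0]][1].mean(0),0],args=(cs,))
        print(n,cs,r.x[:2].round(4),np.degrees(r.x[2]).round(2),'rms mm',(np.sqrt(np.mean(r.fun**2))*1e3).round(1))
h=(np.array([(391,112),(456,112)])+.5)/3-.5+(195,110)
print('handle far top',plane('top',h,.048))
s=manip.sense();print(R.from_quat(s['tool_rot']).as_matrix().round(3))
E
```

```text
tray ['top'] [ 0.487  -0.3155] -15.99 rms mm 1.3
tray ['side'] [ 0.4942 -0.3193] -15.81 rms mm 2.6
tray ['top', 'side'] [ 0.4911 -0.3178] -15.65 rms mm 3.5
base ['top'] [0.4934 0.3296] -11.75 rms mm 2.6
base ['side'] [0.4992 0.333 ] -11.86 rms mm 2.3
base ['top', 'side'] [0.4963 0.3313] -11.8 rms mm 3.4
bin ['top'] [0.441  0.0106] 8.46 rms mm 2.9
bin ['side'] [0.4453 0.0085] 8.3 rms mm 2.6
bin ['top', 'side'] [0.4432 0.0096] 8.38 rms mm 3.2
lid ['top'] [ 0.6942 -0.0489] -1.96 rms mm 1.2
lid ['side'] [ 0.6933 -0.0491] -2.36 rms mm 2.1
lid ['top', 'side'] [ 0.6937 -0.049 ] -2.16 rms mm 1.8
handle far top [[ 0.70412325 -0.00797669]
 [ 0.7016445  -0.08707361]]
[[ 0.931  0.366 -0.   ]
 [ 0.366 -0.931  0.002]
 [ 0.    -0.002 -1.   ]]
```

```bash
cat >> h.py <<'E'
def rot(a,tilt=0):
    a=np.radians(a);Y=np.array([np.cos(a),np.sin(a),0]);Z=np.array([0,0,-1.])
    return R.from_matrix(np.c_[np.cross(Y,Z),Y,Z])*R.from_rotvec([-tilt,0,0],degrees=True)
def go(*poses):
    s=manip.sense();p,r=s['tcp_pos'],R.from_quat(s['tool_rot'])
    print('t',s['t'],'p',p.round(4),'q',s['q'].round(2),'F',s['force'].round(1),'gap',round(s['finger_gap'],3),'grip',s['gripper_force'])
    for pos,a,tilt in poses:
        print(((r.inv().apply(np.array(pos)-p))*100).round(2),(r.inv()*rot(a,tilt)).as_rotvec(degrees=True).round(1))
E
python3 -c "
from h import *
go(([.5826,-.3435,.12],-15.7,0),([.5826,-.3435,.03],-15.7,0))"
```

```text
t 0.1 p [ 0.2287 -0.581   0.2494] q [-1.37  0.53  1.43 -0.    1.18 -0.18] F [ 0.1 -0.4  0.3] gap 1.0 grip 0.0
[41.63 -9.12 12.97] [ -0.1  -0.1 -52.8]
[41.62 -9.1  21.97] [ -0.1  -0.1 -52.8]
```

{"fn": "carry_out", "kwargs": {"targets": [[[10, -2, 0, 0, 0, -13, 4], [20, -4, 2, 0, 0, -26, 4], [30, -6, 5, 0, 0, -40, 4], [41.6, -9.1, 9, 0, 0, -52.8, 4], [41.6, -9.1, 13, 0, 0, -52.8, 4], [41.6, -9.1, 13, 0, 0, -52.8, 4], [41.6, -9.1, 13, 0, 0, -52.8, 4], [41.6, -9.1, 13, 0, 0, -52.8, 4], [41.6, -9.1, 13, 0, 0, -52.8, 4], [41.6, -9.1, 13, 0, 0, -52.8, 4], [41.6, -9.1, 13, 0, 0, -52.8, 4], [41.6, -9.1, 13, 0, 0, -52.8, 4]]], "force": 110}}

```text
t: 1.1
tcp_pos: [0.5857, -0.3389, 0.1166]
tool_rot: [0.795, 0.606, 0.001, -0.002]
force: [-0.1, 0.2, -0.8]
finger_gap: 0.465
gripper_force: 0.0
```

```bash
python3 -c "
from h import *
im=cams.snapshot('side')
go(([.5826,-.3435,.12],-15.7,0),([.5826,-.3435,.03],-15.7,0))
cv2.imwrite('pics/s1.png',cv2.resize(im[200:350,250:450],None,fx=3,fy=3,interpolation=cv2.INTER_CUBIC)[:,:,::-1])"
```

```text
t 1.15 p [ 0.5839 -0.3411  0.1178] q [-0.69  0.75  1.39  0.    1.   -0.42] F [-0.8  0.3 -0.5] gap 0.468 grip 0.0
[-0.26 -0.06 -0.22] [-0.2 -0.1  0.3]
[-0.28 -0.03  8.78] [-0.2 -0.1  0.3]
```

View pics/s1.png

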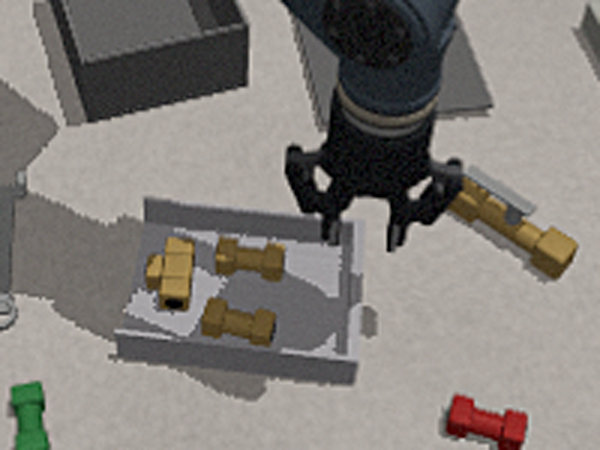

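The jaws stand over the back wall of the tray (about (350,230) in the crop), one finger on each side, and clear of the couplings. Next I descend and pinch.

{"fn": "carry_out", "kwargs": {"targets": [[[0, 0, 3, 0, 0, 0, 4], [0, 0, 6, 0, 0, 0, 4], [0, 0, 8, 0, 0, 0, 4], [0, 0, 9, 0, 0, 0, 4], [0, 0, 9, 0, 0, 0, 4], [0, 0, 9, 0, 0, 0, 4], [0, 0, 9, 0, 0, 0, 2], [0, 0, 9, 0, 0, 0, 1], [0, 0, 9, 0, 0, 0, 0], [0, 0, 9, 0, 0, 0, 0], [0, 0, 9, 0, 0, 0, 0], [0, 0, 9, 0, 0, 0, 0]]], "force": 110}}

```text
t: 2.15
tcp_pos: [0.584, -0.3456, 0.0326]
tool_rot: [0.798, 0.603, 0.001, 0.002]
force: [0.5, -0.0, 5.4]
finger_gap: 0.097
gripper_force: 108.2
```

{"fn": "carry_out", "kwargs": {"targets": [[[0, 0, -0.3, 0, 0, 0, 0], [0, 0, -0.8, 0, 0, 0, 0], [0, 0, -1.5, 0, 0, 0, 0], [0, 0, -2.5, 0, 0, 0, 0], [0, 0, -4, 0, 0, 0, 0], [0, 0, -6, 0, 0, 0, 0], [0, 0, -8, 0, 0, 0, 0], [0, 0, -10, 0, 0, 0, 0], [0, 0, -12, 0, 0, 0, 0], [0, 0, -13.5, 0, 0, 0, 0], [0, 0, -14.5, 0, 0, 0, 0], [0, 0, -15, 0, 0, 0, 0]]], "force": 110}}

```text
t: 3.15
tcp_pos: [0.583, -0.3449, 0.1823]
tool_rot: [0.797, 0.604, 0.0, 0.001]
force: [0.0, 0.0, -6.0]
finger_gap: 0.092
gripper_force: 107.7
```

```bash
python3 -c "
from h import *
im=cams.snapshot('side')
d=np.array([np.cos(np.radians(8.4)),np.sin(np.radians(8.4))]);c=np.array([.4432,.0096])
def P(f,z,t):  # front edge at bin x=f, height z, tilt t
    q=np.radians(t);l,h=.195,.031
    x=l*np.cos(q)-h*np.sin(q);y=l*np.sin(q)+h*np.cos(q)
    return [*(c+d*(f+x)),z+y],8.4,t
go(P(.03,.15,0),P(.03,.12,20),P(.03,.1,48))
cv2.imwrite('pics/s2.png',im[:,:,::-1])"
```

```text
t 3.2 p [ 0.5831 -0.3449  0.1824] q [-0.7   0.67  1.35  0.    1.11 -0.42] F [-0.9 -0.3 -4.4] gap 0.097 grip 107.58442997932434
[39.53 -2.53  0.09] [  0.1   0.1 -24.1]
[38.61 -4.57 -3.39] [-19.6   4.3 -23.9]
[ 35.94 -10.5   -8.39] [-47.1  10.2 -22.6]
```

View pics/s2.png

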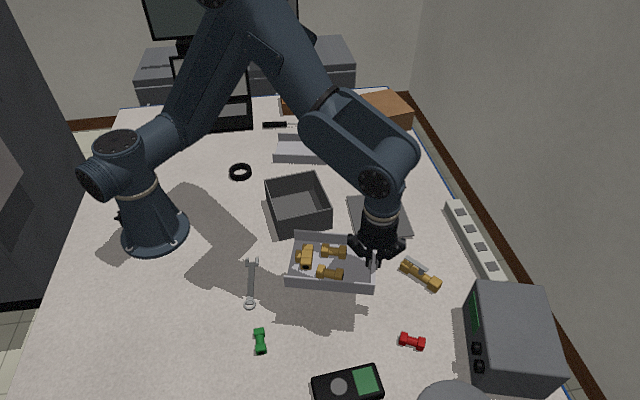

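The side view shows the tray lifted level with its back wall pinched at about (373,258), and all three fittings aboard at (305,257), (333,252) and (329,272). I carry it to the bin.

{"fn": "carry_out", "kwargs": {"targets": [[[0.8, 0, 0, 0, 0, -0.5, 0], [2.4, -0.1, 0, 0, 0, -1.5, 0], [4.8, -0.3, 0, 0, 0, -3, 0], [8, -0.5, 0, 0, 0, -5, 0], [11.8, -0.7, 0, 0, 0, -7.2, 0], [15.9, -1, 0, 0, 0, -9.7, 0], [20, -1.3, 0, 0, 0, -12.2, 0], [24, -1.5, 0, 0, 0, -14.6, 0], [27.8, -1.8, 0, 0, 0, -16.9, 0], [31.2, -2, 0, 0, 0, -19, 0], [34, -2.2, 0, 0, 0, -20.7, 0], [36.2, -2.4, 0, 0, 0, -22, 0]]]}}

```text
t: 4.2
tcp_pos: [0.6563, 0.0154, 0.1787]
tool_rot: [0.666, 0.746, -0.0, -0.002]
force: [1.5, -0.2, -6.1]
finger_gap: 0.094
gripper_force: 107.6
```

```bash
cat >> h.py <<'E'
d8=np.array([np.cos(np.radians(8.4)),np.sin(np.radians(8.4))]);c8=np.array([.4432,.0096])
def P(f,z,t):
    q=np.radians(t);l,h=.195,.031
    x=l*np.cos(q)-h*np.sin(q);y=l*np.sin(q)+h*np.cos(q)
    return [*(c8+d8*(f+x)),z+y],8.4,t
E
python3 -c "
from h import *
go(P(.03,.15,0),P(.03,.13,10),P(.03,.11,20),P(.03,.1,30),P(.03,.1,40),P(.03,.1,48))"
```

```text
t 4.2 p [0.6563 0.0154 0.1787] q [-0.15  0.65  1.41  0.    1.08 -0.26] F [ 1.5 -0.2 -6.1] gap 0.094 grip 107.61151671409607
[ 2.58  1.25 -0.23] [-0.2 -0.1 -1.8]
[ 2.56  0.41 -1.57] [-10.2   0.   -1.9]
[ 2.52 -1.   -2.71] [-20.2   0.2  -1.8]
[ 2.46 -2.93 -4.55] [-30.2   0.3  -1.8]
[ 2.39 -5.33 -7.02] [-40.2   0.5  -1.8]
[ 2.32 -7.53 -8.67] [-48.2   0.6  -1.8]
```

{"fn": "carry_out", "kwargs": {"targets": [[[1.5, 0.3, 0, 0, 0, -1, 0], [2.6, 0.6, 0, 0, 0, -1.8, 0], [3, 0.8, 0, 0, 0, -1.8, 0], [3, 0.8, 0, 0, 0, -1.8, 0], [3, 0.8, 0, 0, 0, -1.8, 0]]]}}

```text
t: 4.62
tcp_pos: [0.6622, 0.0401, 0.1801]
tool_rot: [0.656, 0.755, -0.001, 0.0]
force: [-0.1, 0.2, -6.1]
finger_gap: 0.094
gripper_force: 107.6
```

```bash
python3 -c "
from h import *
go(P(.03,.15,0),P(.03,.13,10),P(.03,.11,20),P(.03,.1,30),P(.03,.1,40),P(.03,.1,48))"
```

```text
t 4.6167 p [0.6622 0.0401 0.1801] q [-0.11  0.66  1.39 -0.    1.09 -0.25] F [-0.1  0.2 -6.1] gap 0.094 grip 107.62577891349792
[ 0.18  0.39 -0.09] [-0.   0.  -0.3]
[ 0.17 -0.45 -1.43] [-10.    0.1  -0.3]
[ 0.17 -1.85 -2.58] [-20.    0.1  -0.3]
[ 0.15 -3.78 -4.43] [-30.    0.1  -0.3]
[ 0.14 -6.17 -6.9 ] [-40.    0.2  -0.3]
[ 0.12 -8.37 -8.55] [-48.    0.2  -0.3]
```

{"fn": "carry_out", "kwargs": {"targets": [[[0.1, 0, -0.5, -3, 0, 0, 0], [0.1, -0.3, -1, -7, 0, 0, 0], [0.1, -0.9, -1.8, -13, 0, 0, 0], [0.1, -1.8, -2.6, -20, 0, 0, 0], [0.1, -2.3, -3, -23, 0, 0, 0], [0.1, -2.9, -3.6, -26, 0, 0, 0], [0.1, -3.8, -4.4, -30, 0, 0, 0], [0.1, -4.5, -5.2, -33, 0, 0, 0], [0.1, -5.2, -6, -36, 0, 0, 0], [0.1, -6.2, -6.9, -40, 0, 0, 0], [0.1, -7.3, -7.7, -44, 0, 0, 0], [0.1, -8.4, -8.5, -48, 0, 0, 0]]]}}

```text
t: 5.62
tcp_pos: [0.5947, 0.0373, 0.2527]
tool_rot: [0.61, 0.709, 0.276, 0.224]
force: [0.2, 0.7, -2.5]
finger_gap: 0.089
gripper_force: 108.8
```

{"fn": "carry_out", "kwargs": {"targets": [[[0, 0, 0, 0, 0, 0, 0], [0, 0, 0, 0, 0, 0, 0], [0, 0, 0, 0, 0, 0, 0], [0, 0, 0, 0, 0, 0, 0], [0, 0, 0, 0, 0, 0, 0], [0, 0, 0, 0, 0, 0, 0], [0, 0, 0, 0, 0, 0, 0], [0, 0, 0, 0, 0, 0, 0]]]}}

```text
t: 6.28
tcp_pos: [0.5949, 0.039, 0.2514]
tool_rot: [0.61, 0.71, 0.275, 0.222]
force: [-0.4, -0.0, -3.1]
finger_gap: 0.093
gripper_force: 108.7
```

```bash
python3 -c "
from h import *
a=cams.snapshot('side');b=cams.snapshot('top')
go(P(.03,.15,0),P(.03,.1,48))
f=lambda i:cv2.resize(i,None,fx=2,fy=2,interpolation=cv2.INTER_CUBIC)
cv2.imwrite('pics/s3.png',np.hstack([f(a[100:300,220:420]),f(b[110:310,230:430])])[:,:,::-1])"
```

```text
t 6.3833 p [0.5948 0.039  0.2514] q [-0.26  0.37  2.01  1.29  0.3  -1.58] F [-0.7 -0.2 -3.3] gap 0.095 grip 108.7194299697876
[-0.91  0.66  9.94] [41.4 -1.3  0.2]
[-0.64 -0.32 -2.2 ] [-6.6 -1.3 -0.3]
```

View pics/s3.png

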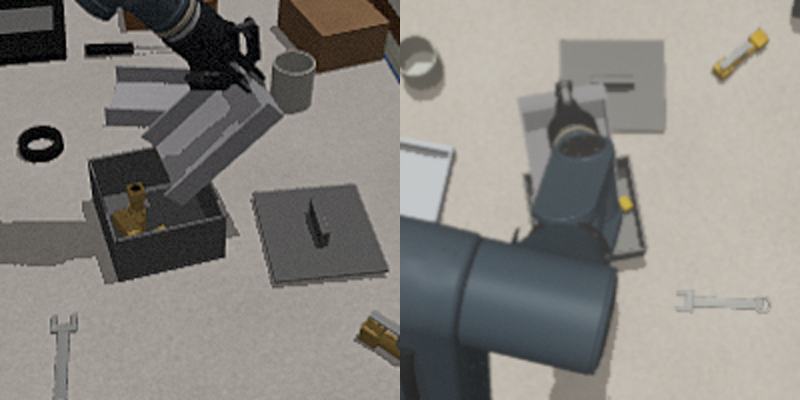

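The tray is empty (the load on the wrist fell by 3.1 N) and the fittings lie in the bin, one coupling standing up at about (135,195) in the composite. I bring the tray back to level.

```bash
python3 -c "
from h import *
print('mug',plane('top',[[237,140]],.06))
go(P(.03,.19,38),P(.03,.21,20),P(.03,.21,0))"
```

```text
mug [[0.73769791 0.31253034]]
t 6.3833 p [0.5948 0.039  0.2514] q [-0.26  0.37  2.01  1.29  0.3  -1.58] F [-0.7 -0.2 -3.3] gap 0.095 grip 108.7194299697876
[-0.54  6.27 -5.57] [ 3.4 -1.3 -0.2]
[-0.64  7.23 -0.9 ] [21.4 -1.3  0. ]
[-0.79  4.62  5.44] [41.4 -1.3  0.2]
```

{"fn": "carry_out", "kwargs": {"targets": [[[0, 2, -2, 1, 0, 0, 0], [0, 4, -4, 2, 0, 0, 0], [0, 6.3, -5.6, 3.4, 0, 0, 0], [0, 6.6, -4.5, 8, 0, 0, 0], [0, 6.9, -3.3, 13, 0, 0, 0], [-0.3, 7.2, -2, 17, 0, 0, 0], [-0.6, 7.2, -0.9, 21.4, -1, 0, 0], [-0.6, 6.6, 0.8, 26, -1, 0, 0], [-0.6, 6, 2.4, 31, -1, 0, 0], [-0.6, 5.3, 4, 36, -1, 0, 0], [-0.7, 4.6, 5.4, 41, -1, 0, 0], [-0.7, 4.6, 5.4, 41, -1, 0, 0]]]}}

```text
t: 7.38
tcp_pos: [0.6668, 0.0436, 0.2365]
tool_rot: [0.651, 0.759, 0.002, -0.002]
force: [1.0, 1.3, -4.6]
finger_gap: 0.094
gripper_force: 108.8
```

```bash
cat >> h.py <<'E'
def S(u,du=0,dv=0,a=-11.8,cx=.4963,cy=.3313):
    d=np.array([np.cos(np.radians(a)),np.sin(np.radians(a))])
    return [*(np.array([cx,cy])+d*(.095+du)+np.array([-d[1],d[0]])*dv),u+.032],a,0
E
python3 -c "
from h import *
go(P(.03,.21,0),S(.21),S(.1),S(.04))"
```

```text
t 7.3833 p [0.6668 0.0436 0.2365] q [-0.1   0.6   1.33  0.01  1.21 -0.26] F [ 1.   1.3 -4.6] gap 0.094 grip 108.78937482833862
[-0.09 -0.12 -0.45] [ 0.1 -0.3  0.3]
[27.7  -3.58 -0.42] [ 0.  -0.3 20.5]
[27.64 -3.6  10.58] [ 0.  -0.3 20.5]
[27.61 -3.6  16.58] [ 0.  -0.3 20.5]
```

{"fn": "carry_out", "kwargs": {"targets": [[[3.5, -0.4, 0, 0, 0, 2, 0], [7, -0.9, 0, 0, 0, 5, 0], [11, -1.4, 0, 0, 0, 8, 0], [15, -1.9, 0, 0, 0, 11, 0], [19, -2.5, 0, 0, 0, 14, 0], [23, -3, 2, 0, 0, 17, 0], [26, -3.4, 4, 0, 0, 19.5, 0], [27.6, -3.6, 6.5, 0, 0, 20.5, 0], [27.6, -3.6, 9, 0, 0, 20.5, 0], [27.6, -3.6, 10.5, 0, 0, 20.5, 0], [27.6, -3.6, 10.5, 0, 0, 20.5, 0], [27.6, -3.6, 10.5, 0, 0, 20.5, 0]]]}}

```text
t: 8.38
tcp_pos: [0.5877, 0.3108, 0.1369]
tool_rot: [0.776, 0.631, 0.003, -0.0]
force: [-0.0, -0.1, -2.9]
finger_gap: 0.095
gripper_force: 108.8
```

```bash
python3 -c "
from h import *
a=cams.snapshot('side');b=cams.snapshot('top')
go(S(.1),S(.042))
f=lambda i:cv2.resize(i,None,fx=4,fy=4,interpolation=cv2.INTER_CUBIC)
cv2.imwrite('pics/s4.png',np.hstack([f(a[95:195,260:360]),f(b[160:260,195:295])])[:,:,::-1])
for n in('top','side'):
  for z in(.14,.1,.04):
    q=S(0)[0];d=np.array([np.cos(np.radians(-11.8)),np.sin(np.radians(-11.8))]);e=np.array([-d[1],d[0]]);c=np.array([.4963,.3313])
    C=[[*(c+i*.1*d+j*.07*e),z] for i,j in((1,1),(1,-1),(-1,-1),(-1,1))]
    print(n,z,pix(n,C).round(1).tolist())
"
```

```text
t 8.4833 p [0.5896 0.311  0.139 ] q [0.32 0.71 1.42 0.   1.   0.52] F [ 0.9  0.4 -2.2] gap 0.097 grip 108.804030418396
[ 0.07 -0.05  0.7 ] [ 0.5 -0.5 -0. ]
[ 0.03 -0.1   6.5 ] [ 0.5 -0.5 -0. ]
top 0.14 [[212.7, 168.7], [252.5, 175.5], [240.1, 233.1], [199.3, 225.7]]
top 0.1 [[215.5, 171.8], [254.3, 178.5], [242.3, 234.7], [202.5, 227.4]]
top 0.04 [[219.3, 176.2], [256.9, 182.6], [245.3, 236.9], [207.0, 229.9]]
side 0.14 [[328.7, 111.5], [327.4, 132.9], [269.6, 131.5], [274.9, 110.4]]
side 0.1 [[328.5, 120.9], [327.3, 142.5], [270.6, 141.1], [275.7, 119.7]]
side 0.04 [[328.3, 134.3], [327.1, 156.2], [272.1, 154.8], [277.0, 133.0]]
```

View pics/s4.png

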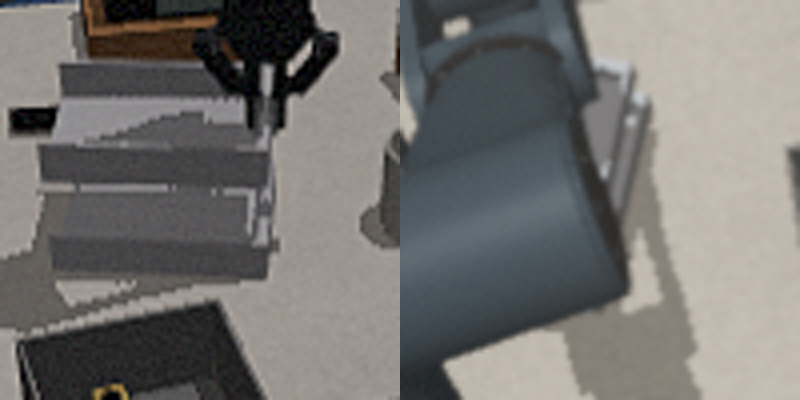

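In the side half, the held tray's near edge (40–272, 148) sits directly above the base tray's edge (52–270, 238). It matches my prediction within about 2 mm, so I lower it.

{"fn": "carry_out", "kwargs": {"targets": [[[0, -0.1, 2, 0, 0, 0, 0], [0, -0.1, 4, 0, 0, 0, 0], [0, -0.1, 5.3, 0, 0, 0, 0], [0, -0.1, 6, 0, 0, 0, 0], [0, -0.1, 6.4, 0, 0, 0, 0], [0, -0.1, 6.6, 0, 0, 0, 0], [0, -0.1, 6.7, 0, 0, 0, 0], [0, -0.1, 6.8, 0, 0, 0, 0], [0, -0.1, 6.8, 0, 0, 0, 0], [0, -0.1, 6.8, 0, 0, 0, 0]]]}}

```text
t: 9.32
tcp_pos: [0.5881, 0.3113, 0.0726]
tool_rot: [0.776, 0.631, 0.004, 0.0]
force: [-3.2, -2.1, 8.7]
finger_gap: 0.095
gripper_force: 110.5
```

Contact: the vertical force went from -2.9 N to +8.7 N. I release and lift.

{"fn": "carry_out", "kwargs": {"targets": [[[0, 0, -0.1, 0, 0, 0, 1.2], [0, 0, -0.1, 0, 0, 0, 2], [0, 0, -0.1, 0, 0, 0, 2.6], [0, 0, -0.1, 0, 0, 0, 2.6], [0, 0, -0.1, 0, 0, 0, 2.6], [0, 0, -1, 0, 0, 0, 2.6], [0, 0, -3, 0, 0, 0, 2.6], [0, 0, -6, 0, 0, 0, 2.6], [0, 0, -10, 0, 0, 0, 2.6], [0, 0, -13, 0, 0, 0, 2.6]]]}}

```text
t: 10.15
tcp_pos: [0.5875, 0.3111, 0.2019]
tool_rot: [0.776, 0.631, 0.005, 0.0]
force: [1.3, 0.5, -0.4]
finger_gap: 0.304
gripper_force: 0.0
```

```bash
python3 -c "
from h import *
lid=[.6937,-.049]
go(([*lid,.18],-2.2,0),([*lid,.06],-2.2,0),([*lid,.035],-2.2,0))"
```

```text
t 10.15 p [0.5875 0.3111 0.2019] q [0.32 0.63 1.38 0.   1.12 0.52] F [ 1.3  0.5 -0.4] gap 0.304 grip 0.0
[-33.1   17.73   2.07] [ 0.4 -0.4 -9.6]
[-33.18  17.66  14.07] [ 0.4 -0.4 -9.6]
[-33.2   17.64  16.57] [ 0.4 -0.4 -9.6]
```

```bash
python3 -c "
from h import *
a=cams.snapshot('side');b=cams.snapshot('top')
f=lambda i:cv2.resize(i,None,fx=2.6,fy=2.6,interpolation=cv2.INTER_CUBIC)
cv2.imwrite('pics/s5.png',np.hstack([f(a[100:250,260:410]),f(b[110:260,210:360])])[:,:,::-1])
"
```

```text
(no output)
```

View pics/s5.png

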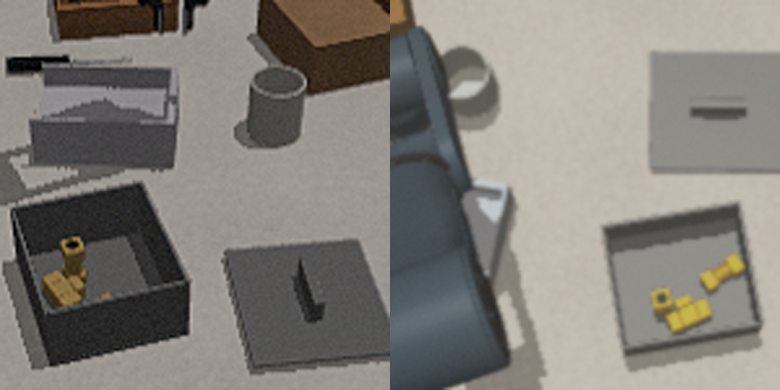

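The trays are stacked in line, around (105,115) in the side half. All three fittings lie in the bin, with one coupling upright at 60 mm, below the lid's rib. I re-measure the bin and move to the lid.

```bash
python3 - <<'E'
from h import *
from scipy.optimize import least_squares
T=[(214,228),(350,205),(371,328),(237,354)];S_=[(141,183),(190,281),(46,311),(12,208)]
L=np.array([(1,1),(1,-1),(-1,-1),(-1,1)])*[.085,.095]
W=[plane('top',(np.array(T)+.5)/2.6-.5+[210,110],.09),plane('side',(np.array(S_)+.5)/2.6-.5+[260,100],.09)]
def f(p,ws):
    c,s=np.cos(p[2]),np.sin(p[2]);return np.concatenate([(L@np.array([[c,s],[-s,c]])+p[:2]-w).ravel() for w in ws])
for ws in([W[0]],[W[1]],W):
    r=least_squares(f,[.44,0,0],args=(ws,));print(r.x[:2].round(4),np.degrees(r.x[2]).round(2),np.sqrt(np.mean(r.fun**2)))
E
```

```text
[0.4396 0.0093] 8.43 0.003293843398098132
[0.4457 0.01  ] 8.25 0.003338823863021155
[0.4426 0.0097] 8.34 0.003971425385570382
```

{"fn": "carry_out", "kwargs": {"targets": [[[-4, 2, 0, 0, 0, -1, 5], [-8, 4, 0, 0, 0, -2, 5], [-12, 6, 0, 0, 0, -3, 5], [-16, 8, 0, 0, 0, -4, 5], [-20, 10, 0, 0, 0, -5, 5], [-24, 12.5, 0, 0, 0, -6, 5], [-28, 15, 0, 0, 0, -8, 5], [-31, 16.5, 3, 0, 0, -9.6, 5], [-33.1, 17.7, 6, 0, 0, -9.6, 5], [-33.1, 17.7, 9, 0, 0, -9.6, 5], [-33.1, 17.7, 10, 0, 0, -9.6, 5], [-33.1, 17.7, 10, 0, 0, -9.6, 5]]]}}

```text
t: 11.25
tcp_pos: [0.6894, -0.0491, 0.0924]
tool_rot: [0.721, 0.693, 0.001, -0.005]
force: [-1.2, 0.2, -0.2]
finger_gap: 0.581
gripper_force: 0.0
```

```bash
python3 -c "
from h import *
a=cams.snapshot('side')
lid=[.6937,-.049]
go(([*lid,.1],-2.2,0),([*lid,.039],-2.2,0))
cv2.imwrite('pics/s6.png',cv2.resize(a[160:260,320:440],None,fx=5,fy=5,interpolation=cv2.INTER_CUBIC)[:,:,::-1])"
```

```text
t 11.3 p [ 0.6911 -0.0481  0.0952] q [-0.23  0.8   1.36  0.01  0.99 -0.2 ] F [0.1 0.6 0.2] gap 0.584 grip 0.0
[-0.08  0.27 -0.48] [-0.1 -0.4 -0. ]
[-0.12  0.27  5.62] [-0.1 -0.4 -0. ]
```

View pics/s6.png

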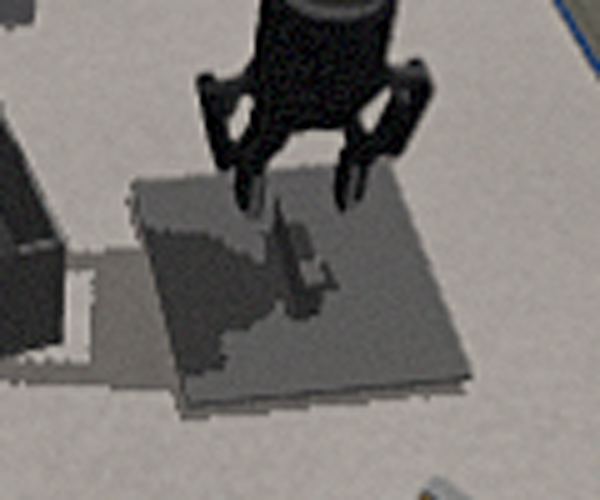

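The jaws straddle the handle, with fingertips at about (250,195) and (348,195) and the handle at (300,265). I descend in two steps.

{"fn": "carry_out", "kwargs": {"targets": [[[-0.1, 0.1, 2, 0, 0, 0, 5], [-0.1, 0.1, 4, 0, 0, 0, 5], [-0.1, 0.1, 5, 0, 0, 0, 5], [-0.1, 0.1, 5, 0, 0, 0, 5], [-0.1, 0.1, 5, 0, 0, 0, 5], [-0.1, 0.1, 5, 0, 0, 0, 5]]]}}

```text
t: 11.8
tcp_pos: [0.6958, -0.049, 0.05]
tool_rot: [0.72, 0.694, 0.005, 0.002]
force: [-0.4, -0.7, -0.0]
finger_gap: 0.586
gripper_force: 0.0
```

```bash
python3 -c "
from h import *
lid=[.6937,-.049]
go(([*lid,.039],-2.2,0))"
```

```text
t 11.8 p [ 0.6958 -0.049   0.05  ] q [-0.23  0.86  1.37  0.01  0.91 -0.2 ] F [-0.4 -0.7 -0. ] gap 0.586 grip 0.0
[-0.02 -0.22  1.1 ] [ 0.5 -0.3  0.1]
```

{"fn": "carry_out", "kwargs": {"targets": [[[0, -0.1, 0.6, 0, 0, 0, 5], [0, -0.1, 1.1, 0, 0, 0, 5], [0, -0.1, 1.1, 0, 0, 0, 5], [0, -0.1, 1.1, 0, 0, 0, 2], [0, -0.1, 1.1, 0, 0, 0, 1], [0, -0.1, 1.1, 0, 0, 0, 0], [0, -0.1, 1.1, 0, 0, 0, 0], [0, -0.1, 1.1, 0, 0, 0, 0], [0, -0.1, 1.1, 0, 0, 0, 0], [0, -0.1, 1.1, 0, 0, 0, 0]]], "force": 80}}

```text
t: 12.63
tcp_pos: [0.6942, -0.0497, 0.0375]
tool_rot: [0.72, 0.694, 0.004, 0.001]
force: [1.4, -0.1, 1.4]
finger_gap: 0.148
gripper_force: 78.8
```

```bash
python3 -c "
from h import *
go(([.6937,-.049,.039],-2.2,0))"
```

```text
t 12.6333 p [ 0.6942 -0.0497  0.0375] q [-0.23  0.88  1.37  0.01  0.89 -0.2 ] F [ 1.4 -0.1  1.4] gap 0.148 grip 78.7683641910553
[ 0.07 -0.05 -0.15] [ 0.4 -0.3  0. ]
```

{"fn": "carry_out", "kwargs": {"targets": [[[0, 0, -0.5, 0, 0, 0, 0], [0, 0, -1.5, 0, 0, 0, 0], [0, 0, -3, 0, 0, 0, 0], [0, 0, -6, 0, 0, 0, 0], [0, 0, -9, 0, 0, 0, 0], [0, 0, -12, 0, 0, 0, 0], [0, 0, -14, 0, 0, 0, 0], [0, 0, -15, 0, 0, 0, 0], [0, 0, -15, 0, 0, 0, 0]]]}}

```text
t: 13.38
tcp_pos: [0.6943, -0.0505, 0.1911]
tool_rot: [0.72, 0.694, 0.006, 0.003]
force: [0.3, 0.4, -3.5]
finger_gap: 0.149
gripper_force: 78.4
```

```bash
python3 -c "
from h import *
b=[.4429,.0097]
go(([*b,.1875],8.35,0),([*b,.1175],8.35,0))"
```

```text
t 13.3833 p [ 0.6943 -0.0505  0.1911] q [-0.24  0.68  1.3   0.01  1.15 -0.2 ] F [ 0.3  0.4 -3.5] gap 0.149 grip 78.39962840080261
[  5.06 -25.35   0.06] [  0.7  -0.1 -10.5]
[  5.03 -25.44   7.06] [  0.7  -0.1 -10.5]
```

{"fn": "carry_out", "kwargs": {"targets": [[[0.4, -2, 0, 0, 0, -1, 0], [1, -5, 0, 0, 0, -2, 0], [1.8, -9, 0, 0, 0, -4, 0], [2.6, -13, 0, 0.5, 0, -6, 0], [3.4, -17, 0, 0.5, 0, -8, 0], [4.2, -20.5, 0, 0.5, 0, -9, 0], [4.8, -23.5, 0, 0.6, 0, -10, 0], [5.1, -25.3, 0, 0.6, 0, -10.5, 0], [5.1, -25.4, 0, 0.6, 0, -10.5, 0], [5.1, -25.4, 0, 0.6, 0, -10.5, 0], [5.1, -25.4, 0, 0.6, 0, -10.5, 0], [5.1, -25.4, 0, 0.6, 0, -10.5, 0]]]}}

```text
t: 14.38
tcp_pos: [0.4425, 0.0099, 0.1857]
tool_rot: [0.654, 0.756, 0.001, -0.002]
force: [-0.4, -0.6, -3.2]
finger_gap: 0.15
gripper_force: 78.7
```

```bash
python3 -c "
from h import *
b=[.4429,.0097]
go(([*b,.1875],8.35,0),([*b,.1295],8.35,0),([*b,.1175],8.35,0))"
```

```text
t 14.3833 p [0.4425 0.0099 0.1857] q [-0.23  0.39  1.94  0.    0.81 -0.38] F [-0.4 -0.6 -3.2] gap 0.15 grip 78.7392246723175
[-0.03  0.03 -0.18] [-0.1 -0.2 -0.1]
[-0.05  0.05  5.62] [-0.1 -0.2 -0.1]
[-0.06  0.05  6.82] [-0.1 -0.2 -0.1]
```

{"fn": "carry_out", "kwargs": {"targets": [[[0, 0, 2, 0, 0, 0, 0], [0, 0, 4, 0, 0, 0, 0], [0, 0, 5.2, 0, 0, 0, 0], [0, 0, 5.5, 0, 0, 0, 0], [0, 0, 5.8, 0, 0, 0, 0], [0, 0, 6.1, 0, 0, 0, 0], [0, 0, 6.3, 0, 0, 0, 0], [0, 0, 6.3, 0, 0, 0, 0], [0, 0, 6.3, 0, 0, 0, 0]]]}}

```text
t: 15.13
tcp_pos: [0.4412, 0.0106, 0.1232]
tool_rot: [0.654, 0.757, 0.0, -0.002]
force: [0.2, 0.6, -2.2]
finger_gap: 0.15
gripper_force: 78.6
```

The rib is inside the walls with no contact force, so I seat the lid and release.

{"fn": "carry_out", "kwargs": {"targets": [[[0, 0, 0.3, 0, 0, 0, 0], [0, 0, 0.5, 0, 0, 0, 0], [0, 0, 0.6, 0, 0, 0, 0], [0, 0, 0.6, 0, 0, 0, 0], [0, 0, 0.6, 0, 0, 0, 0]]]}}

```text
t: 15.55
tcp_pos: [0.441, 0.0106, 0.1173]
tool_rot: [0.654, 0.757, 0.0, -0.002]
force: [-1.2, -0.4, 4.4]
finger_gap: 0.153
gripper_force: 79.7
```

{"fn": "carry_out", "kwargs": {"targets": [[[0, 0, 0, 0, 0, 0, 2], [0, 0, 0, 0, 0, 0, 3.5], [0, 0, 0, 0, 0, 0, 4], [0, 0, 0, 0, 0, 0, 4], [0, 0, -1, 0, 0, 0, 4], [0, 0, -3, 0, 0, 0, 4], [0, 0, -6, 0, 0, 0, 4], [0, 0, -10, 0, 0, 0, 4], [0, 0, -13, 0, 0, 0, 4], [0, 0, -13, 0, 0, 0, 4]]]}}

```text
t: 16.38
tcp_pos: [0.4447, 0.0095, 0.252]
tool_rot: [0.654, 0.757, 0.003, 0.002]
force: [1.1, 0.4, -0.8]
finger_gap: 0.47
gripper_force: 0.0
```

{"fn": "carry_out", "kwargs": {"targets": [[[-4, 0, 0, 0, 0, 0, 4], [-8, 1, 0, 0, 0, 0, 4], [-12, 2, 0, 0, 0, 0, 4], [-16, 3, 0, 0, 0, 0, 4], [-20, 4, 0, 0, 0, 0, 4], [-24, 5, 0, 0, 0, 0, 4], [-28, 6, 0, 0, 0, 0, 4], [-32, 7, 0, 0, 0, 0, 4], [-36, 8, 0, 0, 0, 0, 4], [-36, 8, 0, 0, 0, 0, 4], [-36, 8, 0, 0, 0, 0, 4], [-36, 8, 0, 0, 0, 0, 4]]]}}

```text
t: 17.38
tcp_pos: [0.5715, -0.3337, 0.2431]
tool_rot: [0.654, 0.756, 0.0, -0.005]
force: [-1.1, 0.6, -0.8]
finger_gap: 0.466
gripper_force: 0.0
```

```bash
python3 - <<'E'
from h import *
go()
for n,roi in(('side',(240,140,120,110)),('top',(270,160,110,110))):
    im=cams.snapshot(n);cv2.imwrite(f'pics/end_{n}.png',im[:,:,::-1])
    # grey plastic plate: neutral, mid-bright
    x,y,w,h=roi;c=im[y:y+h,x:x+w].astype(int)
    # edges of objects vs beige bench: bench has red-blue > 12
    m=((abs(c[...,0]-c[...,2])<10)&(c.max(2)<170)&(c.max(2)>60)).astype('u1')*255
    m=cv2.morphologyEx(m,cv2.MORPH_OPEN,np.ones((3,3)))
    k=max(cv2.findContours(m,0,2)[0],key=cv2.contourArea)
    q=cv2.approxPolyDP(cv2.convexHull(k),4,True)[:,0]+[x,y]
    print(n,cv2.contourArea(k),q.tolist())
    L=np.array([(1,1),(1,-1),(-1,-1),(-1,1)])*[.088,.098];a=np.radians(8.35)
    C=L@np.array([[np.cos(a),np.sin(a)],[-np.sin(a),np.cos(a)]])+[.4418,.0102]
    print('pred seated',pix(n,np.c_[C,np.full(4,.096)]).round(1).tolist())
E
```

```text
t 17.3833 p [ 0.5715 -0.3337  0.2431] q [-0.7   0.59  1.33  0.    1.23 -0.84] F [-1.1  0.6 -0.8] gap 0.466 grip 0.0
side 2461.0 [[313, 168], [332, 207], [274, 220], [261, 177]]
pred seated [[314.0, 167.0], [333.5, 207.3], [274.4, 220.5], [260.9, 177.5]]
top 316.0 [[311, 194], [295, 223], [291, 197]]
pred seated [[289.8, 195.9], [345.5, 186.2], [355.1, 235.9], [298.1, 246.0]]
```

The side view puts the lid plate's corners within about 1 px of the prediction for a seated lid. The trays are stacked and the gripper is clear, so I hand in.

```bash
python3 -c "
from station import sign_off
print(sign_off())"
```

```text
the job is handed in; nothing more can be done
None
```

I handed the job in at about 17.5 s: the three fittings are in the bin, the emptied tray is on the other tray, and the lid is seated on the bin; the judge returned no verdict, so these are from my own camera and force checks.

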